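# Hang-plate over the hidden rail of a wall-clock case

### The job

The wall-clock case lies on its face, and somewhere behind its thin hardboard back a wooden cross rail is hidden. Feel for it by pressing your way along the back with the fingertips until you are on the place that does not give, never pressing harder than about 20 N or the board cracks. Then take the steel keyhole hanger from the parts tray, lay it flat on the back along that rail, centred over it and on the middle of the case's width, bed it there with a firm push of about 10 N from above, let go, and leave everything else where it is.

Things in the scene. Friction and masses are not known exactly. Their poses are not given: they have to be found in the camera images.
- panel: Brown hardboard back, 144 (x) by 280 mm (y), of a wooden wall-clock case lying face down, fixed. Origin: middle of its upper face, 88 mm above the bench; z up, y along the case. Behind it runs a hidden wooden rail, 28 mm wide, parallel to x over the whole width; its middle line lies anywhere from y = -60 to +60 mm (felt, not seen). The frame around the back stands 4 mm higher.
- back_end_a (a point): Point on the back's upper face on its middle line, at y = -110 mm. Stiffness under a 20 mm fingertip: over the rail the back gives only about 0.1 mm per N; once the fingertip is wholly off the rail it gives the more the farther it is from the rail and from the end of the back: about 0.3 mm per N some 10 mm clear of the rail, 0.3 to 1.2 mm per N mid-way. It springs back.
- back_end_b (a point): The like point at y = +110 mm. The give rises alike on both sides of the rail and does not depend on x; near the two ends of the back (about 20 mm from the frame) it falls again, as the back is held there.
- case: The whole dark wooden case, 236 x 396 mm over its front moulding on the bench, 92 mm high to the top of the frame round the back (frame 28 mm wide along the sides, 40 mm at the ends). Origin: on the bench under the middle of the back; axes as the back's.
- hanger_center (a point): Steel keyhole hanger lying flat in the aluminium parts tray (170 x 130 mm, 14 mm high, floor 4 mm thick): a plate 90 (x) by 24 mm (y), 3 mm thick, its middle 40 mm a raised bridge of full width with a dark keyhole, 11 mm high over all. This point: its centre, 5.5 mm above its underside; x along its length. About 60 g. Grip it across the 24 mm at the bridge. Either end may point either way.
- key_center (a point): Small brass winding key in the same tray, 45 mm long and 8 mm high, about 70 mm from the hanger's middle, beyond the hanger's end; this point: its middle. Leave alone.
- screwdriver_grip (a point): Yellow-handled screwdriver, 170 mm, lying on the bench beyond the case; this point: the middle of its handle. Leave alone.
- dome_center (a point): Cream dust dome with clear cover, 108 mm across, 87 mm high; this point: 40 mm up its axis. Leave alone.
- clock_center (a point): Square silver alarm clock, 85 mm, standing beyond the case; this point: its centre. Leave alone.
- stand_center (a point): Black plastic open movement stand, 74 mm across, 64 mm high; this point: its centre. Leave alone.
- loupe_center (a point): Black eye loupe, 36 mm across, 34 mm high; this point: its centre. Leave alone.
- bob_center (a point): Brass pendulum bob, a disc 72 mm across, 15 mm high, lying on the bench; this point: its centre. Leave alone.
Mind the look-alikes: they are no part of the job. There is more than one size of the part that bears hanger_center; the job needs the larger.

How it is judged:
By the outcome, as a careful person would: the job done as asked, in the order asked, and still so for the second after the job is handed in, with the robot touching nothing.
It also fails if it takes over 72 s, if anything falls off the work surface, if the arm or the gripper's body presses on something with over 40 N, if the wrist force passes 120 N, or if a joint passes its speed limit or range.

### The arm

A 7-joint arm with a two-finger parallel gripper is mounted at the origin on the work surface. World frame = base frame: x ahead of the robot, y to its left, z up, the work surface at z = 0. Lengths are in m, angles in rad, forces in N, time in s.
With the tool pointing down it reaches from about 0.425 to 0.925 m from the base axis. Payload 6.8 kg.
Tool frame: the origin (TCP) lies between the finger pads; the fingertips stand 11 mm ahead of it and the grasp point (between the pads) lies 8 mm behind it; z points along the fingers, y is the direction in which the jaws open and shut (so a half turn about z gives the same grasp; the last joint's range is limited). The gripper opens to 88 mm and grips with 3 to 60 N. Pads are 20 mm wide; open, the fingers measure 115 mm over their backs; the gripper's body (75 mm by 178 mm) begins 61 mm behind the grasp point.
Start: joints at [1.162, 0.477, 0.022, 1.555, -0.011, 1.109, -0.083], TCP at [0.2, -0.645, 0.234] pointing down, gripper open.
Joint ranges: [-2.96, 2.96], [-0.34, 2.1], [-1.41, 1.46], [0.24, 2.44], [-1.37, 4.51], [0.17, 1.92], [-2.96, 2.96]. Speed limits (rad/s): [2.39, 2.39, 3.14, 3.14, 3.14, 3.14, 3.14].

### API

Orientations are given as a rotation vector (axis times angle).
In Python, from rig import robot gives the robot as it stands. Calls block until the motion is done:
- robot.move_to(position, orientation): joint-space move of the TCP to a pose.
- robot.movel(position, v=0.15, frame=None, stop_force=None): straight line of the TCP; frame=None keeps the orientation; v is the mean speed in m/s. With stop_force (N) it stops when the force on the tool has changed by that much, and returns True; else False.
- robot.move_j(angles): joint-space move.
- robot.move_gripper(opening, newtons=None): finger opening in m; newtons is the grip in N (None keeps the last); returns when the fingers have stopped.
- robot.dwell(seconds).
- robot.inverse_kinematics(position, orientation): joint angles nearest the present ones, or None.
- robot.read_state(): the state.
- robot.camera(name): name is "scene" or "top"; returns a dict with "image" (384x512x3 uint8, blue, green, red), "K" (3x3 intrinsics, pixels), "k1" (the pictures are not rectified: a ray, as slopes to the right and down, at radius r is drawn at 1 + k1 r^2 times it, then the intrinsics apply), "T" (4x4, takes a point from camera to world coordinates). Camera axes: x right, y up, looking along -z (the intrinsics and any distortion apply to the point x, -y, -z); pixel columns grow to the right and rows downward; lengths in m; the calibration is good to about 2 mm. A picture is of the moment at which its call begins. There is no depth.
A pose or a line that the arm cannot do raises robot.MotionError and nothing moves.
- robot.job_done(): hands the job in, once; it reports no verdict.
The state is a dict: "time": time; "q": joint angles; "joint_velocities": joint speeds; "effort": joint torques, N m; "tcp_pos": TCP position; "eef_rot": TCP orientation; "wrist_force": force on the tool from outside, world axes, zero at the start; "torque": the same for the moment, N m; "gripper_width": finger opening in m.
Only numpy, scipy, OpenCV 4.12 (cv2) and the standard library are available. Lean on these libraries where they do the work, as an engineer would, in place of code of your own. Each camera call takes 0.05 s, during which the arm holds its last target. There are 200 camera calls.

## Working session

There is one attempt and no reset: what is moved stays moved. The work goes in short steps, each a Python script; the robot and the scene stay as the last script left them, time stands still between calls to the robot, and variables do not carry over. Pictures are saved under pics/ and viewed, about 8 in all and at most 12, crops included, and the job is handed in when it is done.

```bash
mkdir -p pics; ls; cat > h.py <<'E'
import numpy as np, cv2
from rig import robot
def cast(c,uv,z):
    K=c["K"];d=np.array([c["k1"],0,0,0,0],float)
    # radial k1 model: same as OpenCV's first coefficient
    n=cv2.undistortPoints(np.array(uv,float).reshape(-1,1,2),np.array(K),d).reshape(-1,2)
    T=np.array(c["T"]);D=np.c_[n[:,0],-n[:,1],-np.ones(len(n))]@T[:3,:3].T
    o=T[:3,3];return o+D*((z-o[2])/D[:,2])[:,None]
def proj(c,P):
    T=np.array(c["T"]);p=(np.atleast_2d(P)-T[:3,3])@T[:3,:3]
    n=np.c_[p[:,0]/-p[:,2],-p[:,1]/-p[:,2]];n=n*(1+c["k1"]*(n**2).sum(1))[:,None]
    return n@np.array(c["K"])[:2,:2].T+np.array(c["K"])[:2,2]
E
python3 - <<'E'
from h import *
for n in("top","scene"):
    c=robot.camera(n);cv2.imwrite(f"pics/{n}0.png",c["image"]);print(n,c["K"],c["k1"],np.round(c["T"],3))
s=robot.read_state();print(s)
E
```

```text
pics
top [[469.70654198   0.         252.32301826]
 [  0.         469.70654198 196.33859542]
 [  0.           0.           1.        ]] -0.021719764282476038 [[-0.064  0.976 -0.21   0.27 ]
 [-0.998 -0.062  0.014  0.087]
 [ 0.     0.21   0.978  1.453]
 [ 0.     0.     0.     1.   ]]
scene [[395.86964466   0.         256.66399203]
 [  0.         395.86964466 185.31117429]
 [  0.           0.           1.        ]] -0.04614413654926061 [[ 0.595 -0.443  0.671  1.277]
 [ 0.804  0.325 -0.498 -0.454]
 [ 0.002  0.835  0.55   0.684]
 [ 0.     0.     0.     1.   ]]
{'time': 0.1, 'q': array([ 1.16190488,  0.47771702,  0.02235889,  1.55631638, -0.01152151,
        1.10929693, -0.08308839]), 'joint_velocities': array([ 1.75528512e-03,  1.18173720e-04,  8.56755900e-04, -3.31495489e-03,
       -2.39479041e-03, -9.13447386e-05,  1.53207618e-03]), 'effort': array([ 3.65133077e-03, -5.84094858e+01,  1.53995957e+00, -2.73314166e+01,
       -5.41784847e-02,  1.31375148e-02,  5.50907407e-05]), 'tcp_pos': array([ 0.19982278, -0.64420972,  0.23279481]), 'eef_rot': array([-3.10457347e+00, -4.70479777e-01,  5.40280790e-04]), 'wrist_force': array([-0.14918323, -0.13781645,  0.40617808]), 'torque': array([-0.03636943, -0.06109404, -0.01022559]), 'gripper_width': 0.08816784357522083}
```

View pics/top0.png

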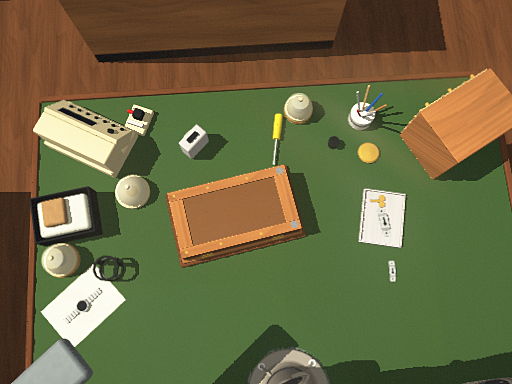

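View pics/scene0.png

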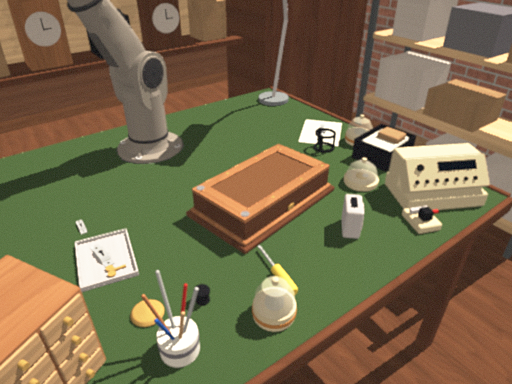

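```bash
python3 - <<'E'
from h import *
from rig import robot
for n in("top","scene"):
    c=robot.camera(n); print(n,np.round(proj(c,[[0,0,0],[0.2,-.645,.234],[.5,0,0],[.5,.3,0],[.5,-.3,0]])).tolist())
    im=c["image"]
    if n=="top":
        a=cv2.resize(im[155:275,155:315],None,fx=4.9,fy=4.9,interpolation=cv2.INTER_CUBIC)
        b=cv2.resize(im[180:290,345:425],None,fx=5,fy=5,interpolation=cv2.INTER_CUBIC)
        cv2.imwrite("pics/a.png",a);cv2.imwrite("pics/b.png",b)
        hsv=cv2.cvtColor(im,cv2.COLOR_BGR2HSV)
        print(hsv[210,235],hsv[175,235],hsv[245,250],hsv[262,250])
E
```

```text
top [[288.0, 389.0], [540.0, 306.0], [275.0, 220.0], [180.0, 226.0], [371.0, 214.0]]
[ 13 158 157] [ 42 112 116] [ 13 151 120] [ 45 115 115]
scene [[150.0, 147.0], [-89.0, 168.0], [222.0, 213.0], [301.0, 179.0], [120.0, 256.0]]
```

View pics/a.png

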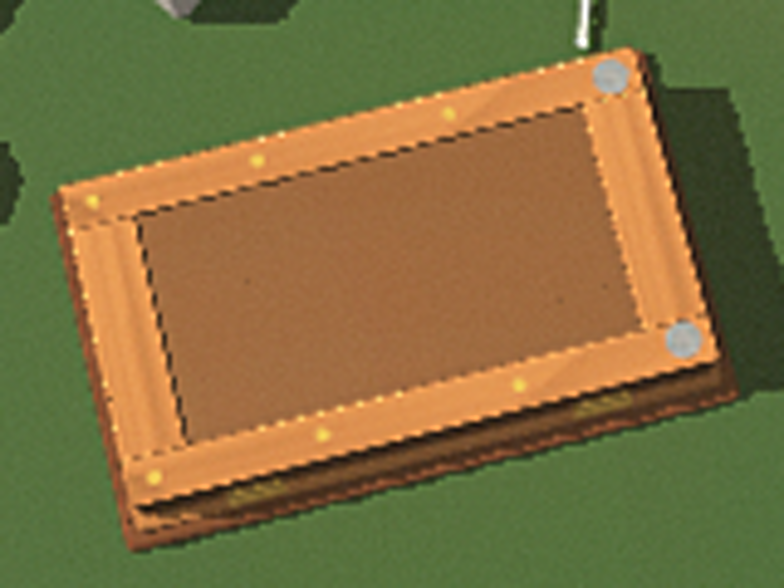

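View pics/b.png

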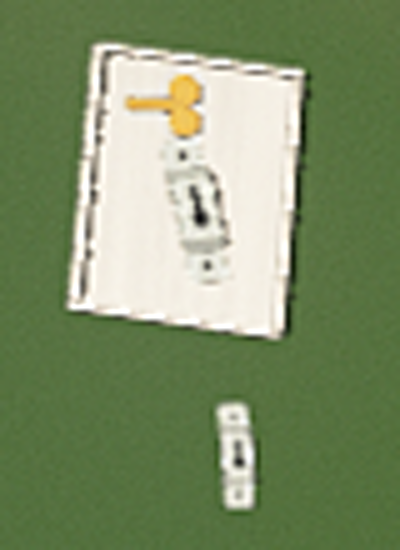

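```bash
cat > loc.py <<'E'
from h import *
def rect_pose(P):
    r=cv2.minAreaRect((P[:,:2]*1000).astype(np.float32)); (cx,cy),(w,h),a=r
    if w<h: a-=90
    return np.array([cx,cy]),sorted((w,h)),(a+90)%180-90
def blobs(c,mask,z,S,off,amin):
    out=[]
    cs,_=cv2.findContours(mask,cv2.RETR_CCOMP,cv2.CHAIN_APPROX_NONE)
    for k in cs:
        if cv2.contourArea(k)<amin*S*S: continue
        uv=(k.reshape(-1,2)+.5)/S-.5+np.array(off)
        out.append((rect_pose(cast(c,uv,z)),uv.mean(0).round(1)))
    return out
E
python3 - <<'E'
from loc import *
S=4
for n,roi,roiT in(("top",(155,155,315,275),(350,180,415,290)),("scene",(180,140,345,245),(60,205,150,300))):
    c=robot.camera(n);im=c["image"]
    x0,y0,x1,y1=roi
    a=cv2.resize(im[y0:y1,x0:x1],None,fx=S,fy=S,interpolation=cv2.INTER_CUBIC)
    h,s,v=cv2.split(cv2.cvtColor(a,cv2.COLOR_BGR2HSV))
    m=((h<22)&(v>(185 if n=="top" else 160))&(s>90)).astype(np.uint8)*255
    m=cv2.morphologyEx(m,cv2.MORPH_CLOSE,np.ones((5,5)))
    for b in blobs(c,m,.092,S,(x0,y0),800): print(n,b)
    x0,y0,x1,y1=roiT
    t=cv2.resize(im[y0:y1,x0:x1],None,fx=8 if n=="top" else 6,fy=8 if n=="top" else 6,interpolation=cv2.INTER_CUBIC)
    mm=cv2.cvtColor(m,cv2.COLOR_GRAY2BGR)
    cv2.imwrite(f"pics/m_{n}.png",mm);cv2.imwrite(f"pics/t_{n}.png",t)
a=cv2.imread("pics/m_top.png");b=cv2.imread("pics/m_scene.png");t=cv2.imread("pics/t_scene.png")
W=800;can=np.zeros((600,W,3),np.uint8)
a=cv2.resize(a,(256,192));b=cv2.resize(b,(256,int(256*b.shape[0]/b.shape[1])))
can[:192,:256]=a;can[200:200+b.shape[0],:256]=b;can[:t.shape[0],258:258+t.shape[1]]=t[:600]
cv2.imwrite("pics/c.png",can)
# hanger from the top: hand-picked holes/ends in crop b (x5 from 345,180), plate top z=.007
c=robot.camera("top")
P=cast(c,np.array([[182,155],[207,265]])/5+[345-.4,180-.4],.007);print(P)
d=P[1]-P[0];print("hanger",P.mean(0),np.linalg.norm(d),np.degrees(np.arctan2(d[1],d[0])))
print("in scene:",proj(robot.camera("scene"),P))
E
```

```text
top ((array([517.29614258, 125.53659821]), [213.13182067871094, 361.6123046875], -79.3894681930542), array([230.4, 213.6]))
top ((array([524.54528809, 127.07955933]), [148.1353302001953, 283.9019470214844], -79.37092876434326), array([232.9, 209.9]))
scene ((array([528.08880615, 126.47180176]), [207.38082885742188, 364.6499328613281], -79.41088485717773), array([257.1, 179.9]))
[[ 0.50861857 -0.33218313  0.007     ]
 [ 0.43864642 -0.33933446  0.007     ]]
hanger [ 0.47363249 -0.33575879  0.007     ] 0.07033664307570676 -174.164490518628
in scene: [[107.54084075 261.79561121]
 [ 95.40565915 247.06978752]]
```

View pics/c.png

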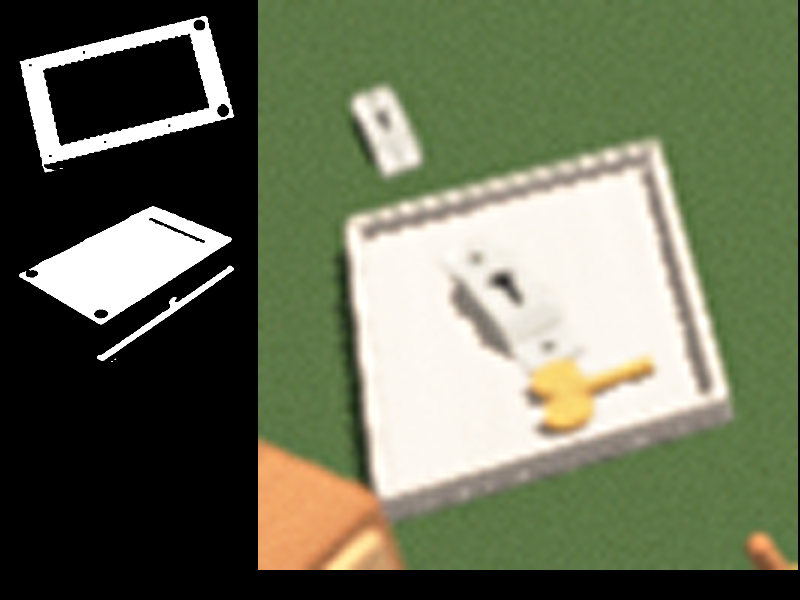

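```bash
cat >> h.py <<'E'
C=np.array([.5246,.1270]);A=np.radians(10.6)
X=np.array([np.cos(A),np.sin(A)]);Y=np.array([-np.sin(A),np.cos(A)])
def down(psi): return np.pi*np.array([np.cos(psi/2),np.sin(psi/2),0])
def at(x,y,z): return np.r_[C+x*X+y*Y,z]
def probe(y,v=.02,F=8):
    robot.movel(at(0,y,.105),v=.12)
    f0=robot.read_state()["wrist_force"][2]
    r=robot.movel(at(0,y,.084),v=v,stop_force=F)
    s=robot.read_state();f=s["wrist_force"][2]-f0;z=s["tcp_pos"][2]-.011
    robot.dwell(.1);s2=robot.read_state();f2=s2["wrist_force"][2]-f0;z2=s2["tcp_pos"][2]-.011
    robot.movel(at(0,y,.105),v=.08)
    print(f"y {y*1e3:.0f} hit {r} F {f:.1f} z {z*1e3:.2f} | F {f2:.1f} z {z2*1e3:.2f} give {(88-z2*1e3)/max(f2,.1):.3f} t {s2['time']:.1f}",flush=True)
E
python3 - <<'E'
from h import *
s=robot.read_state()
c=[(abs(q-s["q"]).max(),p) for p in(A+np.pi/2,A-np.pi/2) if (q:=robot.inverse_kinematics(at(0,-.06,.13),down(p))) is not None]
print(c)
robot.move_gripper(0)
p=min(c)[1]
robot.move_to(at(0,-.06,.13),down(p)); print(robot.read_state()["time"],robot.read_state()["tcp_pos"])
probe(-.06,.015,5)
E
```

```text
[(np.float64(0.8188845767079884), np.float64(1.7558012275062955)), (np.float64(2.2593447667388045), np.float64(-1.3857914260834976))]
4.5417 [0.53594526 0.06693746 0.12996349]
y -60 hit True F 6.3 z 83.30 | F 5.9 z 83.50 give 0.758 t 5.8
```

```bash
python3 - <<'E'
from h import *
for y in(-.03,0,.03,.06): probe(y,F=7)
E
```

```text
y -30 hit True F 8.1 z 82.95 | F 8.6 z 83.22 give 0.557 t 7.2
y 0 hit True F 10.6 z 86.94 | F 9.7 z 87.08 give 0.095 t 8.6
y 30 hit True F 10.1 z 86.93 | F 8.6 z 87.08 give 0.107 t 9.9
y 60 hit True F 9.2 z 83.62 | F 7.5 z 83.89 give 0.549 t 11.2
```

```bash
python3 - <<'E'
from h import *
for y in(.015,-.007,.037,-.015,.045): probe(y,F=7)
E
```

```text
y 15 hit True F 8.5 z 87.00 | F 7.9 z 87.15 give 0.107 t 12.7
y -7 hit True F 9.9 z 86.92 | F 9.2 z 87.05 give 0.103 t 13.9
y 37 hit True F 8.8 z 86.51 | F 7.2 z 86.71 give 0.180 t 15.3
y -15 hit True F 8.0 z 84.62 | F 8.3 z 84.91 give 0.372 t 16.9
y 45 hit True F 8.6 z 84.64 | F 7.8 z 84.90 give 0.396 t 18.5
```

```bash
python3 - <<'E'
from h import *
for y in(-.011,.041,-.020,.050): probe(y,F=7)
# hanger from the scene camera's hole pixels
c=robot.camera("scene")
P=cast(c,np.array([[476-258,258],[546-258,347]])/6+[60-.4,205-.4],.007);d=P[1]-P[0]
print(P.mean(0),np.linalg.norm(d),np.degrees(np.arctan2(d[1],d[0])))
E
```

```text
y -11 hit True F 9.7 z 86.56 | F 8.7 z 86.75 give 0.144 t 20.0
y 41 hit True F 8.9 z 84.66 | F 8.1 z 84.91 give 0.382 t 21.6
y -20 hit True F 8.1 z 84.64 | F 8.4 z 84.88 give 0.373 t 23.2
y 50 hit True F 7.8 z 84.62 | F 7.2 z 84.88 give 0.434 t 24.9
[ 0.47612954 -0.33584326  0.007     ] 0.06969607815353657 4.992854507407497
```

```bash
python3 - <<'E'
from h import *
H=np.array([.4749,-.3358]);psi=np.radians(5.5)
robot.movel(at(0,.05,.16),v=.2)
robot.move_gripper(.05)
robot.move_to(np.r_[H,.12],down(psi))
robot.movel(np.r_[H,.040],v=.15)
print(robot.movel(np.r_[H,.0175],v=.05,stop_force=6),robot.read_state()["tcp_pos"])
robot.move_gripper(0,20)
s=robot.read_state();print(s["gripper_width"],s["time"],s["wrist_force"],s["tcp_pos"])
robot.movel(np.r_[H,.12],v=.12)
s=robot.read_state();print(s["gripper_width"],s["time"],s["wrist_force"],s["q"])
ims=[]
for n,(x0,y0,x1,y1) in (("top",(320,150,460,290)),("scene",(30,150,170,290))):
    c=robot.camera(n);ims.append(cv2.resize(c["image"][y0:y1,x0:x1],(400,400),interpolation=cv2.INTER_CUBIC))
cv2.imwrite("pics/g.png",np.hstack(ims))
E
```

```text
False [ 0.47484665 -0.33571447  0.01729299]
0.023864217911812556 30.225 [0.2107112  0.99769653 1.8826427 ] [ 0.47499984 -0.33588422  0.01767655]
0.023890018396595717 31.2333 [-0.84518077 -0.45434261 -0.64623128] [ 0.84844768  0.49566162 -0.44112126  1.86012464  0.27427201  0.84706605
 -1.20443675]
```

View pics/g.png

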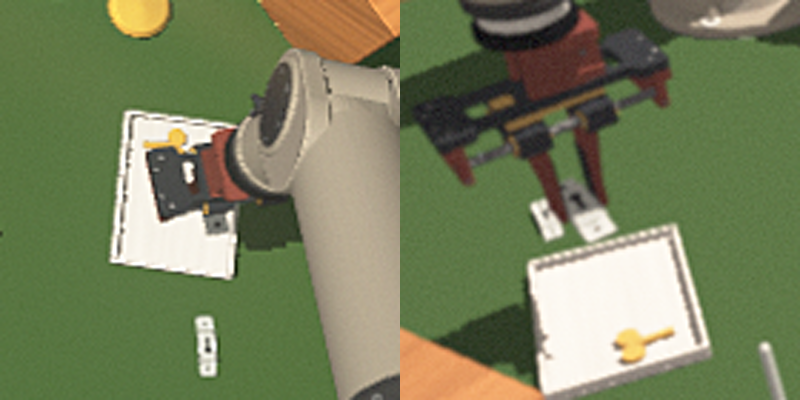

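```bash
python3 - <<'E'
from h import *
y=.013
robot.move_to(at(0,y,.16),down(A))
robot.movel(at(0,y,.107),v=.12)
s=robot.read_state();print(s["time"],s["tcp_pos"],at(0,y,0),s["gripper_width"])
ims=[]
for n in("scene","top"):
    c=robot.camera(n);u,v=proj(c,at(0,y,.09))[0];x0,y0=int(u)-40,int(v)-40;k=5
    im=cv2.resize(c["image"][y0:y0+80,x0:x0+80],(400,400),interpolation=cv2.INTER_CUBIC)
    z0=.107-.0136
    for p in(at(.045,y-.012,z0+.003),at(.045,y+.012,z0+.003),at(-.045,y-.012,z0+.003),at(-.045,y+.012,z0+.003),at(.072,y,.088),at(-.072,y,.088)):
        q=((proj(c,p)[0]-[x0,y0]+.5)*k).astype(int);cv2.circle(im,tuple(map(int,q)),3,(255,0,255),1)
    ims.append(im)
cv2.imwrite("pics/p.png",np.hstack(ims))
E
```

```text
33.675 [0.52243103 0.1397117  0.10713908] [0.52220863 0.13977816 0.        ] 0.023736769291695554
```

View pics/p.png

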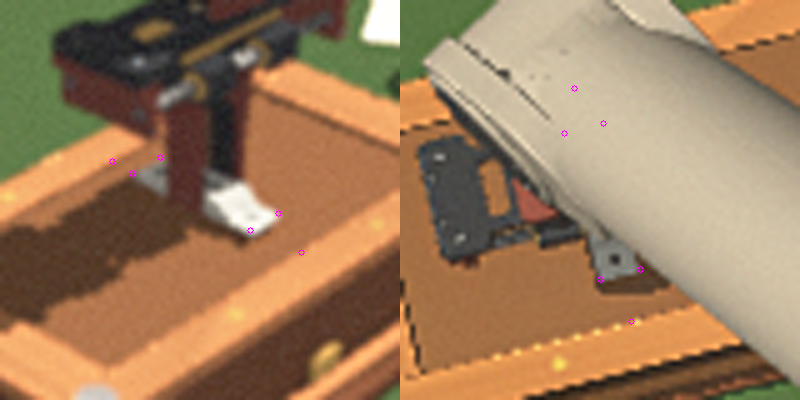

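```bash
python3 - <<'E'
from h import *
y=.013
f0=robot.read_state()["wrist_force"][2]
print(robot.movel(at(0,y,.095),v=.012,stop_force=8.5))
s=robot.read_state();print(s["wrist_force"][2]-f0,s["tcp_pos"])
for _ in range(3):
    robot.dwell(.15);s=robot.read_state();print(s["wrist_force"][2]-f0,s["tcp_pos"][2],s["time"])
E
```

```text
True
9.230994966481889 [0.52229577 0.13982475 0.10032462]
6.802660202887826 0.10041880176900202 34.575
8.55735417772837 0.1004018276588533 34.725
8.27269000537752 0.10040824818482848 34.875
```

```bash
python3 - <<'E'
from h import *
s=robot.read_state();f0=-.65
p=s["tcp_pos"].copy();p[2]-=.0004
robot.movel(p,v=.01,stop_force=3)
for _ in range(3):
    robot.dwell(.15);s=robot.read_state();print(s["wrist_force"],s["tcp_pos"],s["time"])
E
```

```text
[-2.66511617 -1.33825166  6.69158737] [0.52231811 0.13978331 0.10050786] 35.275
[-2.83806157 -1.19971294  6.72903156] [0.52232329 0.13980118 0.10051699] 35.425
[-1.67049357 -0.21375329  6.34853079] [0.52230682 0.13980333 0.10050827] 35.575
```

```bash
python3 - <<'E'
from h import *
y=.013
print(robot.movel(at(0,y,.097),v=.01,stop_force=4))
print(robot.read_state()["wrist_force"][2])
for _ in range(4):
    robot.dwell(.15);s=robot.read_state();print(s["wrist_force"],s["tcp_pos"][2],s["time"])
E
```

```text
True
9.04900956781584
[-2.04438681 -0.46361704  8.75727872] 0.10032322361911471 35.9417
[-2.35657754 -0.07102914  8.84196177] 0.10033659503149589 36.0917
[-2.08167274 -0.49568564  8.71091887] 0.10032060039895901 36.2417
[-1.89100339 -1.26540384  7.58665048] 0.10035517903876516 36.3917
```

```bash
python3 - <<'E'
from h import *
y=.013
print(robot.movel(at(0,y,.097),v=.01,stop_force=3.2),robot.read_state()["wrist_force"][2])
for _ in range(3):
    robot.dwell(.15);s=robot.read_state();print(s["wrist_force"][2],s["tcp_pos"][2])
robot.movel(at(0,y,.1012),v=.01); print(robot.read_state()["wrist_force"])
robot.move_gripper(.045)
robot.movel(at(0,y,.17),v=.1)
robot.move_to(np.array([.30,-.45,.25]),down(A))
s=robot.read_state();print(s["time"],s["wrist_force"])
ims=[]
for n in("scene","top"):
    c=robot.camera(n);u,v=proj(c,at(0,y,.09))[0];x0,y0=int(u)-40,int(v)-40;k=5
    im=cv2.resize(c["image"][y0:y0+80,x0:x0+80],(400,400),interpolation=cv2.INTER_CUBIC)
    for p in(at(.045,y-.012,.091),at(.045,y+.012,.091),at(-.045,y-.012,.091),at(-.045,y+.012,.091),at(.072,y,.088),at(-.072,y,.088)):
        q=((proj(c,p)[0]-[x0,y0]+.5)*k).astype(int);cv2.circle(im,tuple(map(int,q)),3,(255,0,255),1)
    ims.append(im)
cv2.imwrite("pics/q.png",np.hstack(ims))
E
```

```text
True 10.705578688064154
8.503799766455453 0.10020403395486217
9.504878666345524 0.10021438448331266
8.291272701963907 0.1002070177510281
[ 0.46165344 -0.67158962  1.35999669]
41.05 [-0.00883237 -0.03218576  0.5358169 ]
```

View pics/q.png

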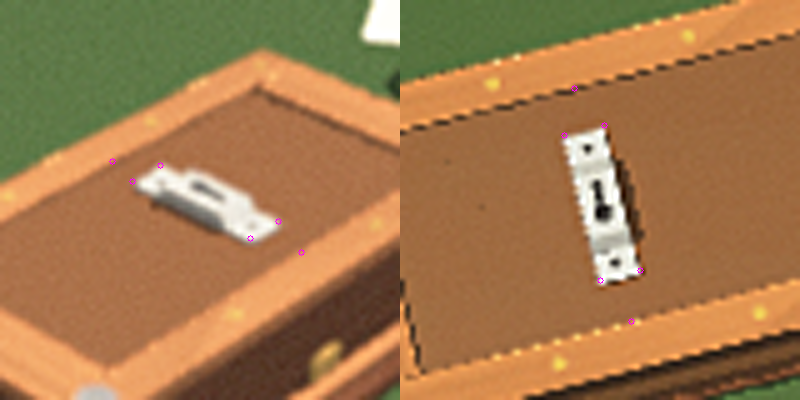

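```bash
python3 -c "
from rig import robot
robot.job_done()"
```

```text
the job is handed in; nothing more can be done
```

The larger keyhole hanger is now on the clock back, lying flat along the hidden rail. I handed the job in at about 41 s of the 72 s allowed.

- **Finding the rail:** I pressed at 14 points along the middle of the back, never above about 11 N. The back gave about 0.1 mm/N from y = -7 to +30 mm and 0.37 mm/N or more beyond y = -15 and +41 mm. That puts the rail's middle at about y = +13 mm, give or take 1 to 2 mm. Comparing the give at the far points (y = -30 and +60 mm) suggested +15 mm instead. I kept +13 mm, because the give also falls towards the ends of the back.
- **Placing the hanger:** I gripped it across the bridge and set it down at x = 0, y = +13 mm. I then pushed it down while still holding it, eased off and let go. The push held at about 9 to 10 N and peaked at about 11 N. The readings wandered by about 1 N.
- **Last checks:** After I let go, both camera views showed the hanger flat and within about 1 mm of the intended outline, with nearly equal gaps to both side frames. In the view taken just after lifting the hanger, the key, tray and small hanger were where they had been. I did not look at the other objects again at the end. The arm ended well clear, touching nothing.

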